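Run the ware board out to the pointer and hold it

ROBOT

A 6-joint arm with a two-finger parallel gripper is mounted at the origin on the work surface. World frame = base frame: x ahead of the robot, y to its left, z up, the work surface at z = 0. Lengths are in m, angles in rad, forces in N, time in s.
With the tool pointing down it reaches from about 0.35 to 0.925 m from the base axis. Payload 6.4 kg.
Tool frame: the origin (TCP) lies at the very end of the fingers, on their centre line; the grasp point (between the pads) lies robot.grip_depth behind it (robot.grip_depth is the distance from the TCP to the grasp point, in m); z points along the fingers, y is the line along which they close (so a half turn about z gives the same grasp; the last joint's range is limited). The gripper opens to 94 mm and grips with 3 to 60 N. Pads are 16 mm wide; open, the fingers measure 119 mm over their backs; the gripper's body (75 mm by 177 mm) begins 78 mm behind the grasp point.
Start: joints at [0.945, 0.245, 1.558, -0, 1.339, -0.174], TCP at [0.284, 0.585, 0.205] pointing down, gripper open.
Joint ranges: [-3.13, 3.13], [-1.02, 2.26], [0.13, 2.54], [-0.95, 4.09], [0.21, 2.88], [-2.74, 2.74]. Speed limits (rad/s): [2.57, 2.57, 3.14, 3.14, 3.14, 3.14].

INTERFACE

Orientations are given as a unit quaternion [w, x, y, z].
In Python, from station import status, cams, robot gives the robot as it stands.
- The arm moves only by the tool apply_moves, never from a script. Its argument "increments" is a list of rows, each an object of numbers: "claw": the closure in counts, from 0 (fully open) to 255 (shut); "tx", "ty", "tz": the shift along the tool's x, y, z each as a share of 5 cm, from -1 to 1; "wx", "wy", "wz": the turn, a rotation vector about the tool's x, y, z each as a share of 4 degrees, from -1 to 1. In form: [{"claw": .., "tx": .., "ty": .., "tz": .., "wx": .., "wy": .., "wz": ..}, ...]. A call has exactly 8 rows; each row shifts and turns the commanded pose from where the row before left it, along the tool's axes as they then stand; what a row does not reach is not made up. A row lasts 1/8 s, in which the tool goes at most 62.5 mm and 10.7 degrees, less where a joint would pass 70% of its speed; a pose out of reach is approached as far as the arm can. A call with a number of a shift or a turn outside -1 to 1 is refused whole. A call with a gripper value outside its range is refused whole. The fingers move at their own pace and stop on an object; "squeeze" is the grip in N (left out, the last holds). Time passes only in rows, so rows that do not move let the fingers close, or fill a call up. It gives the time, the measured TCP pose, the force, the opening and the grip force at its end, in the units of the state.
- status.observe(): the state, without advancing time (a new reading comes with each control period).
- cams.read_camera(name): name is "scene" or "top" or "wrist"; returns a dict with "color" (420x560x3 uint8, blue, green, red), "intrinsics" (3x3 intrinsics, pixels), "xyz" and "rotation" of the camera in the world; the wrist camera has in their place "tool_from_camera" (4x4, takes a point from camera to tool coordinates, whose origin is the TCP and whose axes are the flange's). Camera axes: x right, y down, z forward; pixel columns grow to the right and rows downward; lengths in m; the calibration is good to about 2 mm. The wrist camera is an equidistant fisheye: a pixel r from the principal point sees the ray r / f radians off the axis. A picture is of the moment at which its call begins: read the wrist's pose just before it. There is no depth.
- robot.sign_off(): hands the job in; it is judged then, once.
Trained networks look in the newest picture that a camera, given by its name, has taken for a name from the list of things; names that differ only in an ending like _2 or _b are one class to them, and where a whole thing is asked for, a point or a joint stands for the part that bears it (a point fixed in the world has none). Each returns a list of dicts, best first, with "score" (0 to 1); they miss things now and then, are a little off and sometimes report something else, mostly with a low value. They report only what shows in the picture. A call takes as long as a camera call. They do not tell look-alikes from the thing itself.
- cams.spot_in(camera, label): "rect" ([left, top, width, height] in pixels, round what is visible of it).
- cams.trace(camera, label): "region" (420x560 bool, what is visible of it) and "rect" ([left, top, width, height] in pixels, round what is visible of it).
The state is a dict: "time_s": time; "joint_pos": joint angles; "qd": joint speeds; "tau": joint torques, N m; "eef_pos": TCP position; "tcp_rot": TCP orientation; "wrist_force": force on the tool from outside, world axes, zero at the start; "moment": the same for the moment, N m; "finger_gap": finger opening in m; "grip_force": force on a finger pad.
Only numpy, scipy, OpenCV 4.12 (cv2) and the standard library are available. Lean on these libraries where they do the work, as an engineer would, in place of code of your own. Each camera call takes 0.05 s, during which the arm holds its last target. There are 200 camera calls.

TASK

In the sculpture studio, turn the bar knob of the hook latch until it clicks over into its open rest, so the wooden ware board with the plaster arch is free. Then slide the board straight out over the end of the low plywood riser, keeping it flat on the riser, until its outer end is level with the tip of the pointer gauge, and finish while still holding it there with the gripper: out there it would tip off if let go. Leave the jar, the plaster bowl and the spatula where they are.

Things in the scene. Friction and masses are not known exactly. Their poses are not given: they have to be found in the camera images.
- stand: Low plywood riser, fixed; its top is a flat plate 80 mm above the table, 200 mm (x) by 380 mm (y). Origin on the table; the top spans x -80..+120 mm and y -140..+240 mm in its own frame, z up. Its -y direction is 'out': the board slides that way over the end at y = -140 mm.
- hook (a joint): Angle of the steel hook latch about its upright pivot (riser x +85, y +215 mm), rad, counter-clockwise from above. A sprung detent gives two rests: 0 (hooked before the board's batten, as it starts) and 1.2 (open, swung to the riser's +x side). Dead centre is at 0.6: about 0.1 N m turns it that far, then it snaps on by itself. The hook lies 100 to 110 mm above the table, reaching 102 mm from its pivot.
- hook_grip (a point): Point on the latch's pivot axis at the height to grip its black bar knob, 136 mm above the table. The bar is 14 mm wide (own x), 46 mm long (own y), from 110 to 152 mm above the table. This frame turns with the hook; at joint 0 it is parallel to the riser's.
- board_grip (a point): Where to grip the loose board: half-way up the wooden batten across its tail, on the board's middle line, 116.5 mm above the table. Batten: 22 mm thick (own y), from 94 to 139 mm above the table, reaching 30 mm to -x and 100 mm to +x of this point. Own axes are the board's, at the start parallel to the riser's; -y points to the outer end, 300 mm away.
- board_end (a point): Middle of the upper edge of the board's outer end, 94 mm above the table. Board: 340 x 110 x 14 mm, 0.55 to 0.95 kg with its plaster arch (110 mm from the middle towards this end, 80 mm high), centre of mass about 140 mm from this end. It overhangs the riser by 20 mm at the start, and by 170 to 210 mm when level with the pointer.
- gauge_tip (a point): Tip of the gauge's steel pointer (4 mm thick, 94 mm above the table), beyond the riser's out end on its +x side. The pointer lies parallel to the riser's x; its tip is 8 to 25 mm beside the board's path. The board is to stop with its outer end face in line with the pointer (same y in the riser's frame).
- gauge: Fixed gauge: round foot 56 mm across, 139 mm high rod. Origin at the centre of the foot on the table, axes parallel to the riser's; the pointer tip is at x -45, y 0, z +94 mm in this frame.
- jar: Bystander: lidded jar 72 mm wide, 85 mm high; origin at the centre of its underside.
- mould: Bystander: open plaster bowl, 120 mm wide, 55 mm high; origin at the centre of its underside.
- spatula: Bystander: spatula lying flat on the table; origin at its underside.
Things that resemble listed ones, but are neither listed nor needed, are in the scene too. Of the things that look like the gauge, the largest one is meant.

How it is judged:
By the outcome, as a careful person would: the job done as asked, in the order asked, and still so for the second after the job is handed in, while the arm keeps its last pose, push and grip.
It also fails if it takes over 48 s, if anything falls off the work surface, if the arm or the gripper's body presses on something with over 40 N, if the wrist force passes 120 N, or if a joint passes its speed limit or range.

## Working session

There is one attempt and no reset: what is moved stays moved. The work goes in short steps, Python scripts to look and compute and a tool call to move; the robot and the scene stay as the last step left them, time stands still between calls to the robot, and variables do not carry over. Pictures are saved under pics/ and viewed, at most 10 in all, crops included, and the job is handed in when it is done.

Besides the shell and the picture viewer there is one more tool, called by a JSON object that holds its "api" and its "payload", one argument or row to a line. apply_moves: Moves the arm, as the interface text tells. Its arguments: {"type":"object","properties":{"increments":{"type":"array","items":{"type":"object","properties":{"claw":{"type":"number"},"tx":{"type":"number","minimum":-1,"maximum":1},"ty":{"type":"number","minimum":-1,"maximum":1},"tz":{"type":"number","minimum":-1,"maximum":1},"wx":{"type":"number","minimum":-1,"maximum":1},"wy":{"type":"number","minimum":-1,"maximum":1},"wz":{"type":"number","minimum":-1,"maximum":1}}}},"squeeze":{"type":"number"}},"required":["increments"]}

```bash
mkdir -p pics; ls; python3 - <<'E'
from station import status,cams,robot
import cv2,numpy as np
s=status.observe();print({k:np.round(v,3) for k,v in s.items()},robot.grip_depth)
for c in("top","scene"):
    d=cams.read_camera(c);cv2.imwrite(f"pics/{c}0.png",d["color"]);print(c,np.round(d["intrinsics"],1).tolist(),np.round(d["xyz"],3),np.round(d["rotation"],3).tolist())
    for n in["stand","hook","hook_grip","board_grip","board_end","gauge","gauge_tip","jar","mould","spatula"]:
        try: print(n,[(round(float(r["score"]),2),np.round(r["rect"]).tolist()) for r in cams.spot_in(c,n)][:4])
        except Exception as e: print(n,e)
E
```

```text
pics
{'time_s': np.float64(0.0), 'joint_pos': array([ 0.945,  0.246,  1.559, -0.   ,  1.339, -0.174]), 'qd': array([-0.001, -0.   , -0.002,  0.001, -0.001, -0.   ]), 'tau': array([-0.0000e+00, -4.1583e+01, -3.1460e+01,  6.9000e-02,  3.3000e-02,
       -0.0000e+00]), 'eef_pos': array([0.283, 0.584, 0.204]), 'tcp_rot': array([-0.   ,  0.224,  0.975, -0.001]), 'wrist_force': array([-0.181,  0.254, -0.211]), 'moment': array([0.053, 0.012, 0.012]), 'grip_force': np.float64(0.0), 'finger_gap': np.float64(0.094)} 0.0188
top [[468.2, 0.0, 277.3], [0.0, 468.2, 207.5], [0.0, 0.0, 1.0]] [ 0.41  -0.056  1.483] [-0.049, 0.713, -0.698, 0.033]
stand [(0.65, [199.0, 182.0, 136.0, 89.0])]
hook [(0.84, [209.0, 183.0, 44.0, 19.0])]
hook_grip [(0.9, [208.0, 184.0, 48.0, 14.0])]
board_grip [(0.71, [217.0, 189.0, 119.0, 78.0])]
board_end [(0.95, [217.0, 192.0, 122.0, 74.0])]
gauge [(0.69, [388.0, 216.0, 20.0, 20.0]), (0.56, [399.0, 184.0, 11.0, 12.0])]
gauge_tip [(0.65, [387.0, 218.0, 18.0, 15.0]), (0.57, [449.0, 236.0, 41.0, 38.0])]
jar [(0.95, [286.0, 143.0, 22.0, 24.0])]
mould [(0.61, [446.0, 239.0, 45.0, 35.0])]
spatula [(0.71, [93.0, 193.0, 53.0, 83.0])]
scene [[386.2, 0.0, 278.6], [0.0, 386.2, 208.0], [0.0, 0.0, 1.0]] [ 1.155 -0.619  0.872] [-0.373, 0.84, 0.359, -0.163]
stand [(0.87, [232.0, 170.0, 121.0, 94.0]), (0.51, [312.0, 178.0, 36.0, 30.0])]
hook [(0.57, [315.0, 178.0, 30.0, 31.0])]
hook_grip [(0.59, [315.0, 176.0, 34.0, 35.0])]
board_grip [(0.98, [215.0, 176.0, 113.0, 67.0])]
board_end [(0.74, [213.0, 171.0, 117.0, 67.0])]
gauge [(0.81, [168.0, 268.0, 25.0, 42.0]), (0.77, [188.0, 318.0, 18.0, 26.0]), (0.54, [145.0, 304.0, 19.0, 33.0])]
gauge_tip [(0.89, [171.0, 268.0, 21.0, 42.0]), (0.81, [149.0, 306.0, 17.0, 28.0]), (0.48, [189.0, 312.0, 16.0, 32.0])]
jar [(0.8, [308.0, 252.0, 27.0, 39.0])]
mould [(0.58, [57.0, 292.0, 54.0, 43.0])]
spatula [(0.75, [328.0, 151.0, 74.0, 20.0])]
```

```bash
python3 - <<'E'
import cv2
a=cv2.imread("pics/top0.png")[130:290,180:420];cv2.imwrite("pics/top0c.png",cv2.resize(a,None,fx=3.3,fy=3.3,interpolation=cv2.INTER_CUBIC))
a=cv2.imread("pics/scene0.png")[140:350,130:410];cv2.imwrite("pics/scene0c.png",cv2.resize(a,None,fx=2.8,fy=2.8,interpolation=cv2.INTER_CUBIC))
E
```

```text
(no output)
```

View pics/top0c.png

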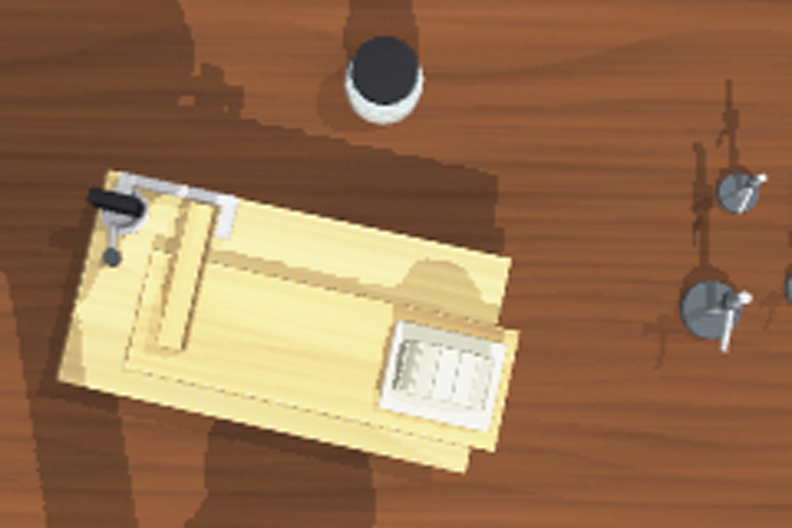

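View pics/scene0c.png

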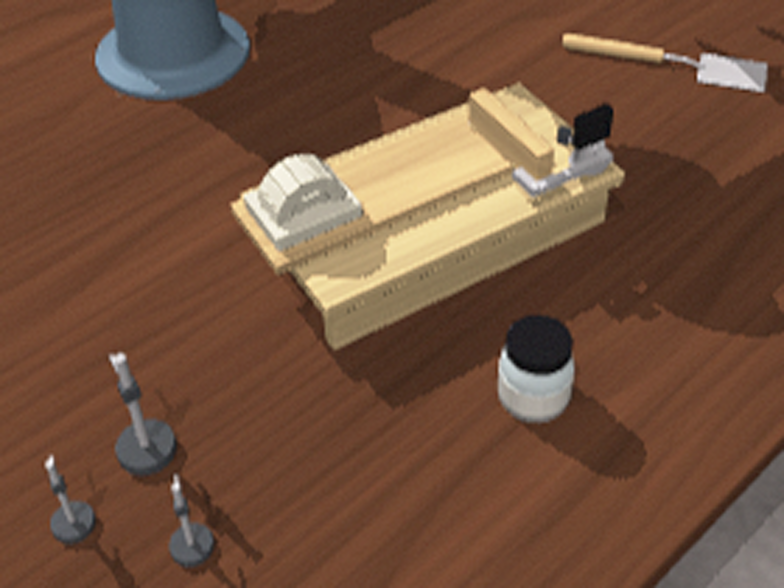

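```bash
cat > h.py <<'E'
import numpy as np,cv2
from scipy.spatial.transform import Rotation as R
K={"top":(468.2,277.3,207.5,np.array([.41,-.056,1.483]),[-0.049,0.713,-0.698,0.033]),
"scene":(386.2,278.6,208.0,np.array([1.155,-.619,.872]),[-0.373,0.84,0.359,-0.163])}
def rot(q): return R.from_quat([q[1],q[2],q[3],q[0]])
def ray(c,u,v,z):
    f,cx,cy,o,q=K[c]
    d=rot(q).apply([(u-cx)/f,(v-cy)/f,1]);return o+d*(z-o[2])/d[2]
def proj(c,p):
    f,cx,cy,o,q=K[c]
    a=rot(q).inv().apply(np.asarray(p)-o);return f*a[0]/a[2]+cx,f*a[1]/a[2]+cy
E
python3 - <<'E'
from h import *
from scipy.optimize import least_squares
T=lambda x,y:(x/3.3+180,y/3.3+130); S=lambda x,y:(x/2.8+130,y/2.8+140)
obs=[("top",T(108,170),(.12,.24,.08)),("top",T(510,258),(.12,-.14,.08)),("top",T(60,382),(-.08,.24,.08)),("top",T(465,472),(-.08,-.14,.08)),
("scene",S(622,180),(.12,.24,.08)),("scene",S(330,308),(.12,-.14,.08))]
def res(p):
    r=[]
    for c,uv,l in obs:
        w=R.from_euler('z',p[2]).apply(l)+[p[0],p[1],0]
        r+=list(np.subtract(proj(c,w),uv))
    return r
s=min((least_squares(res,[.45,.1,a]) for a in(0,1.57,3.14,-1.57)),key=lambda s:s.cost)
print(s.x,np.round(s.fun,1))
p=s.x;loc=lambda w:R.from_euler('z',-p[2]).apply(w-[p[0],p[1],0])
W=lambda l:R.from_euler('z',p[2]).apply(l)+[p[0],p[1],0]
for n,q in dict(battA=((215,205),.139),battB=((158,350),.139),endplus=((520,332),.094),endminus=((494,452),.094),knob=((118,204),.152),foot=((712,310),.008),tip=((725,348),.096),mouldtop=((0,0),0)).items():
    w=ray("top",*T(*q[0]),q[1]);print(n,np.round(w,3),np.round(loc(w),3))
for n,q in dict(gfoot=((146,450),.005),gtop=((118,356),.139)).items():
    w=ray("scene",*S(*q[0]),q[1]);print(n,np.round(w,3),np.round(loc(w),3))
print("hook",W([.085,.215,.136]))
E
```

```text
[ 0.48634854 -0.03635115 -0.19697751] [ 0.2 -0.6  0.8 -0.6 -0.7 -0.6  0.7 -0.   1.  -3.5 -1.4 -0.1]
battA [0.61  0.071 0.139] [0.1   0.129 0.139]
battB [0.481 0.117 0.139] [-0.035  0.149  0.139]
endplus [ 0.506 -0.203  0.094] [ 0.052 -0.159  0.094]
endminus [ 0.399 -0.181  0.094] [-0.058 -0.158  0.094]
knob [0.607 0.154 0.152] [0.081 0.211 0.152]
foot [ 0.537 -0.394  0.008] [ 0.12  -0.341  0.008]
tip [ 0.496 -0.385  0.096] [ 0.077 -0.34   0.096]
mouldtop [0.831 0.303 0.   ] [0.272 0.401 0.   ]
gfoot [ 0.542 -0.396  0.005] [ 0.125 -0.342  0.005]
gtop [ 0.538 -0.395  0.139] [ 0.12  -0.342  0.139]
hook [0.61178169 0.15785628 0.136     ]
```

The top view (crop/3.3 + (180,130)) shows the riser and board. The knob is at crop (118,204), the batten runs from (215,205) to (158,350), and the largest gauge has its foot at (712,310) and tip at (725,350). The scene view agrees with this: the large gauge is at crop (146,450), and a small dark peg stands beside the knob at (565,135), so I should approach with the fingers partly closed.

```bash
cat >> h.py <<'E'
P0=np.array([.486,-.036,-.197])
def W(l,p=P0): return R.from_euler('z',p[2]).apply(l)+[p[0],p[1],0]
def loc(w,p=P0): return R.from_euler('z',-p[2]).apply(np.asarray(w)-[p[0],p[1],0])
def plan(s,pos,yaw,n):
    """rows (tx,ty,tz,wx,wy,wz) in tool axes to reach pos, tool down with tool y at angle yaw"""
    A=rot(s["tcp_rot"]);c,d=np.cos(yaw),np.sin(yaw)
    B=R.from_matrix(np.array([[d,c,0],[-c,d,0],[0,0,-1.]]))
    rv=(A.inv()*B).as_rotvec()/n;dp=(np.asarray(pos)-s["eef_pos"])/n
    for i in range(n):
        t=A.inv().apply(dp)/.05;w=np.degrees(rv)/4
        print(i,*np.round([*t,*w],2));A=A*R.from_rotvec(rv)
E
python3 - <<'E'
from h import *
from station import status
plan(status.observe(),[.612,.158,.20],-.197,24)
E
```

```text
Traceback (most recent call last):
  File "h.py", line 18, in plan
    B=R.from_matrix(np.array([[d,c,0],[-c,d,0],[0,0,-1.]]))
  File "scipy/spatial/transform/_rotation.pyx", line 1143, in scipy.spatial.transform._rotation.Rotation.from_matrix
ValueError: Non-positive determinant (left-handed or null coordinate frame) in rotation matrix 0: [[-0.19572824  0.98065817  0.        ]
 [-0.98065817 -0.19572824  0.        ]
 [ 0.          0.         -1.        ]].
```

```bash
sed -i 's/\[\[d,c,0\],\[-c,d,0\]/[[-d,c,0],[c,d,0]/' h.py; python3 - <<'E'
from h import *
from station import status
plan(status.observe(),[.612,.158,.20],-.197,24)
E
```

```text
0 -0.4 -0.2 0.0 -0.0 0.0 0.79
1 -0.41 -0.18 0.0 -0.0 0.0 0.79
2 -0.42 -0.16 0.0 -0.0 0.0 0.79
3 -0.43 -0.13 0.0 -0.0 0.0 0.79
4 -0.44 -0.11 0.0 -0.0 0.0 0.79
5 -0.44 -0.08 0.0 -0.0 0.0 0.79
6 -0.44 -0.06 0.0 -0.0 0.0 0.79
7 -0.45 -0.04 0.0 -0.0 0.0 0.79
8 -0.45 -0.01 0.0 -0.0 0.0 0.79
9 -0.45 0.01 0.0 -0.0 0.0 0.79
10 -0.45 0.04 0.0 -0.0 0.0 0.79
11 -0.44 0.06 0.0 -0.0 0.0 0.79
12 -0.44 0.09 0.0 -0.0 0.0 0.79
13 -0.43 0.11 0.0 -0.0 0.0 0.79
14 -0.43 0.13 0.0 -0.0 0.0 0.79
15 -0.42 0.16 0.0 -0.0 0.0 0.79
16 -0.41 0.18 0.0 -0.0 0.0 0.79
17 -0.4 0.2 0.0 -0.0 0.0 0.79
18 -0.39 0.22 0.0 -0.0 0.0 0.79
19 -0.38 0.25 0.0 -0.0 0.0 0.79
20 -0.36 0.27 0.0 -0.0 0.0 0.79
21 -0.35 0.28 0.0 -0.0 0.0 0.79
22 -0.33 0.3 0.0 -0.0 0.0 0.79
23 -0.31 0.32 0.0 -0.0 0.0 0.79
```

{"api": "apply_moves", "payload": {
  "increments": [
    {"claw": 160,"tx": -0.4,"ty": -0.2,"wz": 0.79},
    {"claw": 160,"tx": -0.41,"ty": -0.18,"wz": 0.79},
    {"claw": 160,"tx": -0.42,"ty": -0.16,"wz": 0.79},
    {"claw": 160,"tx": -0.43,"ty": -0.13,"wz": 0.79},
    {"claw": 160,"tx": -0.44,"ty": -0.11,"wz": 0.79},
    {"claw": 160,"tx": -0.44,"ty": -0.08,"wz": 0.79},
    {"claw": 160,"tx": -0.44,"ty": -0.06,"wz": 0.79},
    {"claw": 160,"tx": -0.45,"ty": -0.04,"wz": 0.79}
  ],
  "squeeze": 40
}}

```text
schema error: expected keys claw, tx, ty, tz, wx, wy, wz
```

{"api": "apply_moves", "payload": {
  "increments": [
    {"claw": 160,"tx": -0.45,"ty": -0.01,"wz": 0.79},
    {"claw": 160,"tx": -0.45,"ty": 0.01,"wz": 0.79},
    {"claw": 160,"tx": -0.45,"ty": 0.04,"wz": 0.79},
    {"claw": 160,"tx": -0.44,"ty": 0.06,"wz": 0.79},
    {"claw": 160,"tx": -0.44,"ty": 0.09,"wz": 0.79},
    {"claw": 160,"tx": -0.43,"ty": 0.11,"wz": 0.79},
    {"claw": 160,"tx": -0.43,"ty": 0.13,"wz": 0.79},
    {"claw": 160,"tx": -0.42,"ty": 0.16,"wz": 0.79}
  ]
}}

```text
schema error: expected keys claw, tx, ty, tz, wx, wy, wz
```

{"api": "apply_moves", "payload": {
  "increments": [
    {"claw": 160,"tx": -0.41,"ty": 0.18,"wz": 0.79},
    {"claw": 160,"tx": -0.4,"ty": 0.2,"wz": 0.79},
    {"claw": 160,"tx": -0.39,"ty": 0.22,"wz": 0.79},
    {"claw": 160,"tx": -0.38,"ty": 0.25,"wz": 0.79},
    {"claw": 160,"tx": -0.36,"ty": 0.27,"wz": 0.79},
    {"claw": 160,"tx": -0.35,"ty": 0.28,"wz": 0.79},
    {"claw": 160,"tx": -0.33,"ty": 0.3,"wz": 0.79},
    {"claw": 160,"tx": -0.31,"ty": 0.32,"wz": 0.79}
  ]
}}

```text
schema error: expected keys claw, tx, ty, tz, wx, wy, wz
```

```bash
cat >> h.py <<'E'
def wproj(s,d,p):
    """world point -> wrist pixel (equidistant fisheye)"""
    M=np.array(d["tool_from_camera"]);k=np.array(d["intrinsics"])
    t=rot(s["tcp_rot"]).inv().apply(np.asarray(p)-s["eef_pos"])
    a=M[:3,:3].T@(t-M[:3,3]);th=np.arctan2(np.hypot(a[0],a[1]),a[2]);e=a[:2]/max(np.hypot(a[0],a[1]),1e-9)
    return k[0,2]+k[0,0]*th*e[0],k[1,2]+k[1,1]*th*e[1]
def wray(s,d,u,v,z):
    M=np.array(d["tool_from_camera"]);k=np.array(d["intrinsics"])
    x=np.array([(u-k[0,2])/k[0,0],(v-k[1,2])/k[1,1]]);th=np.hypot(*x);x=x/max(th,1e-9)
    A=rot(s["tcp_rot"]);r=A.apply(M[:3,:3]@[np.sin(th)*x[0],np.sin(th)*x[1],np.cos(th)]);o=A.apply(M[:3,3])+s["eef_pos"]
    return o+r*(z-o[2])/r[2]
E
python3 - <<'E'
from h import *
from station import status,cams
s=status.observe();d=cams.read_camera("wrist")
print({k:np.round(s[k],3) for k in("time_s","eef_pos","tcp_rot","finger_gap","wrist_force","joint_pos")},np.round(d["tool_from_camera"],3).tolist(),np.round(d["intrinsics"],1).tolist())
im=d["color"].copy()
for l in[(.085,.215,.152),(.085,.238,.152),(.085,.192,.152),(0,.14,.139),(.1,.14,.139),(.12,.24,.08),(-.08,.24,.08),(.12,-.14,.08),(0,-.16,.094),(.077,-.341,.094)]:
    u,v=wproj(s,d,W(l));cv2.drawMarker(im,(int(u),int(v)),(0,0,255),0,8,1)
cv2.imwrite("pics/w1.png",cv2.resize(im,None,fx=1.42,fy=1.42,interpolation=cv2.INTER_CUBIC))
E
```

```text
{'time_s': np.float64(1.1), 'eef_pos': array([0.284, 0.585, 0.205]), 'tcp_rot': array([-0.   ,  0.224,  0.975, -0.   ]), 'finger_gap': np.float64(0.094), 'wrist_force': array([-0.047,  0.365, -0.494]), 'joint_pos': array([ 0.945,  0.245,  1.558,  0.   ,  1.339, -0.174])} [[0.001, -0.96, -0.279, 0.081], [1.0, 0.001, 0.0, -0.001], [0.0, -0.279, 0.96, -0.179], [0.0, 0.0, 0.0, 1.0]] [[325.2, 0.0, 282.4], [0.0, 325.2, 207.1], [0.0, 0.0, 1.0]]
```

View pics/w1.png

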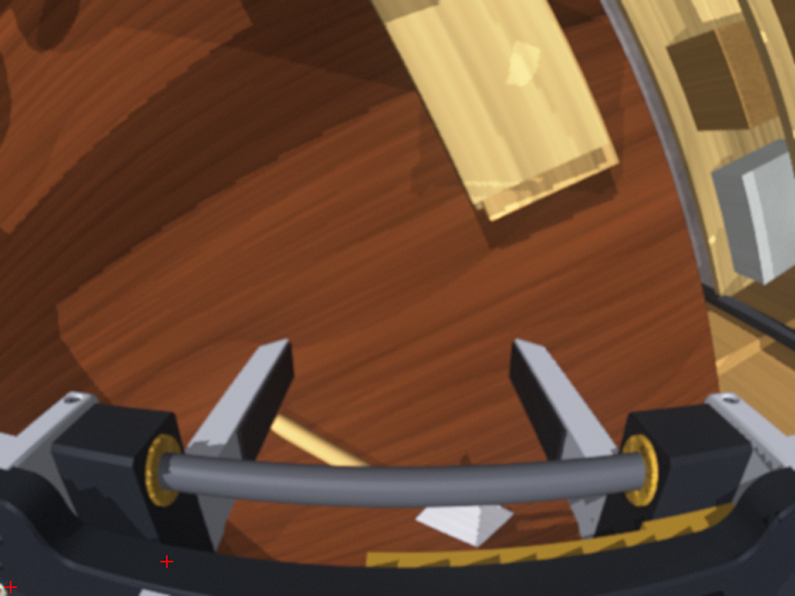

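The picture shows only the table at the start pose, because the moves were refused: every key has to be present. Resending them in full.

{"api": "apply_moves", "payload": {
  "increments": [
    {"claw": 160,"tx": -0.4,"ty": -0.2,"tz": 0,"wx": 0,"wy": 0,"wz": 0.79},
    {"claw": 160,"tx": -0.41,"ty": -0.18,"tz": 0,"wx": 0,"wy": 0,"wz": 0.79},
    {"claw": 160,"tx": -0.42,"ty": -0.16,"tz": 0,"wx": 0,"wy": 0,"wz": 0.79},
    {"claw": 160,"tx": -0.43,"ty": -0.13,"tz": 0,"wx": 0,"wy": 0,"wz": 0.79},
    {"claw": 160,"tx": -0.44,"ty": -0.11,"tz": 0,"wx": 0,"wy": 0,"wz": 0.79},
    {"claw": 160,"tx": -0.44,"ty": -0.08,"tz": 0,"wx": 0,"wy": 0,"wz": 0.79},
    {"claw": 160,"tx": -0.44,"ty": -0.06,"tz": 0,"wx": 0,"wy": 0,"wz": 0.79},
    {"claw": 160,"tx": -0.45,"ty": -0.04,"tz": 0,"wx": 0,"wy": 0,"wz": 0.79}
  ],
  "squeeze": 40
}}

```text
time_s: 2.15
eef_pos: [0.3937, 0.441, 0.2055]
tcp_rot: [0.0, 0.434, 0.901, 0.0]
wrist_force: [-0.1, 0.3, -0.4]
finger_gap: 0.0351
grip_force: 0.0
```

{"api": "apply_moves", "payload": {
  "increments": [
    {"claw": 160,"tx": -0.45,"ty": -0.01,"tz": 0,"wx": 0,"wy": 0,"wz": 0.79},
    {"claw": 160,"tx": -0.45,"ty": 0.01,"tz": 0,"wx": 0,"wy": 0,"wz": 0.79},
    {"claw": 160,"tx": -0.45,"ty": 0.04,"tz": 0,"wx": 0,"wy": 0,"wz": 0.79},
    {"claw": 160,"tx": -0.44,"ty": 0.06,"tz": 0,"wx": 0,"wy": 0,"wz": 0.79},
    {"claw": 160,"tx": -0.44,"ty": 0.09,"tz": 0,"wx": 0,"wy": 0,"wz": 0.79},
    {"claw": 160,"tx": -0.43,"ty": 0.11,"tz": 0,"wx": 0,"wy": 0,"wz": 0.79},
    {"claw": 160,"tx": -0.43,"ty": 0.13,"tz": 0,"wx": 0,"wy": 0,"wz": 0.79},
    {"claw": 160,"tx": -0.42,"ty": 0.16,"tz": 0,"wx": 0,"wy": 0,"wz": 0.79}
  ]
}}

```text
time_s: 3.15
eef_pos: [0.5023, 0.2982, 0.2055]
tcp_rot: [0.0, 0.62, 0.784, 0.0]
wrist_force: [-0.1, 0.2, 0.3]
finger_gap: 0.0351
grip_force: 0.0
```

{"api": "apply_moves", "payload": {
  "increments": [
    {"claw": 160,"tx": -0.41,"ty": 0.18,"tz": 0,"wx": 0,"wy": 0,"wz": 0.79},
    {"claw": 160,"tx": -0.4,"ty": 0.2,"tz": 0,"wx": 0,"wy": 0,"wz": 0.79},
    {"claw": 160,"tx": -0.39,"ty": 0.22,"tz": 0,"wx": 0,"wy": 0,"wz": 0.79},
    {"claw": 160,"tx": -0.38,"ty": 0.25,"tz": 0,"wx": 0,"wy": 0,"wz": 0.79},
    {"claw": 160,"tx": -0.36,"ty": 0.27,"tz": 0,"wx": 0,"wy": 0,"wz": 0.79},
    {"claw": 160,"tx": -0.35,"ty": 0.28,"tz": 0,"wx": 0,"wy": 0,"wz": 0.79},
    {"claw": 160,"tx": -0.33,"ty": 0.3,"tz": 0,"wx": 0,"wy": 0,"wz": 0.79},
    {"claw": 160,"tx": -0.31,"ty": 0.32,"tz": 0,"wx": 0,"wy": 0,"wz": 0.79}
  ]
}}

```text
time_s: 4.15
eef_pos: [0.6106, 0.1553, 0.2054]
tcp_rot: [-0.0, 0.777, 0.63, -0.0]
wrist_force: [-0.9, -0.1, -0.9]
finger_gap: 0.0351
grip_force: 0.0
```

```bash
cat > look.py <<'E'
import sys
from h import *
from station import status,cams
s=status.observe();d=cams.read_camera("wrist")
print({k:np.round(s[k],4).tolist() for k in("time_s","eef_pos","tcp_rot","finger_gap","wrist_force","joint_pos")})
im=d["color"].copy()
for l in[(.085,.215,.152),(.085,.238,.152),(.085,.192,.152),(0,.14,.139),(.1,.14,.139),(.12,.24,.08),(-.08,.24,.08),(.12,-.14,.08),(0,-.16,.094),(.077,-.341,.094)]:
    u,v=wproj(s,d,W(l));cv2.drawMarker(im,(int(u),int(v)),(0,0,255),0,8,1)
cv2.imwrite(sys.argv[1],cv2.resize(im,None,fx=1.42,fy=1.42,interpolation=cv2.INTER_CUBIC))
np.save("look.npy",dict(s=s,d=d),allow_pickle=True)
E
python3 look.py pics/w2.png
```

```text
{'time_s': 4.15, 'eef_pos': [0.6106, 0.1553, 0.2054], 'tcp_rot': [-0.0, 0.7768, 0.6298, -0.0], 'finger_gap': 0.0351, 'wrist_force': [-0.9054, -0.1029, -0.8817], 'joint_pos': [0.0693, 0.1995, 1.6113, 0.0, 1.3308, 0.2777]}
```

View pics/w2.png

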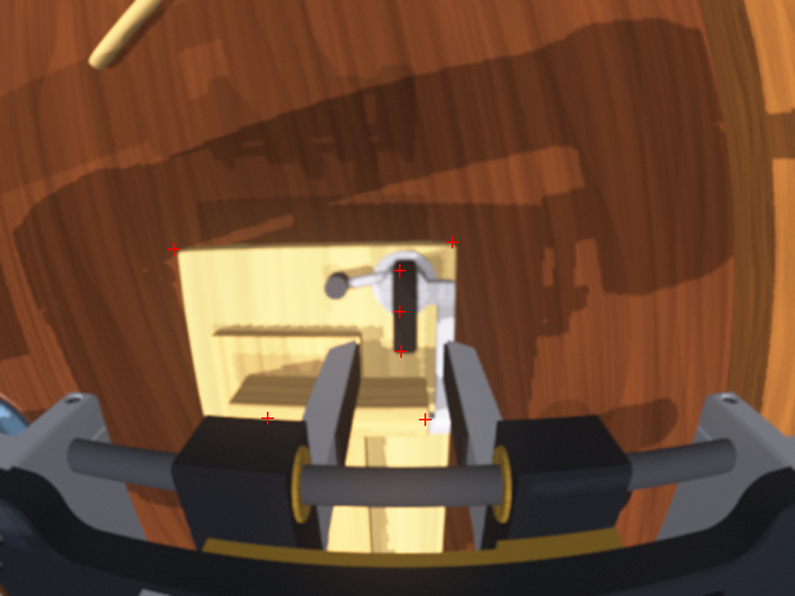

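The wrist view shows the bar knob from (404,262) to (404,350), about 2 mm to +x of my markers. The tail peg is at (337,286). I'll narrow the opening to 26 mm and descend.

```bash
python3 - <<'E'
from h import *
s=np.load("look.npy",allow_pickle=True).item();d=s["d"];s=s["s"]
w1=wray(s,d,404/1.42,262/1.42,.152);w2=wray(s,d,404/1.42,350/1.42,.152);print(loc(w1),loc(w2))
print("c",loc(wray(s,d,180/1.42,250/1.42,.08)),loc(wray(s,d,455/1.42,245/1.42,.08)))
print("peg",loc(wray(s,d,337/1.42,286/1.42,.12)))
plan(s,W([.087,.216,.117]),-.197,7)
E
```

```text
[0.0872329  0.24220699 0.152     ] [0.08682996 0.19313482 0.152     ]
c [-0.07468894  0.2390246   0.08      ] [0.12198275 0.23805767 0.08      ]
peg [0.04721281 0.22112479 0.12      ]
0 0.01 0.01 0.25 -0.0 -0.0 -0.02
1 0.01 0.01 0.25 -0.0 -0.0 -0.02
2 0.01 0.01 0.25 -0.0 -0.0 -0.02
3 0.01 0.01 0.25 -0.0 -0.0 -0.02
4 0.01 0.01 0.25 -0.0 -0.0 -0.02
5 0.01 0.01 0.25 -0.0 -0.0 -0.02
6 0.01 0.01 0.25 -0.0 -0.0 -0.02
```

{"api": "apply_moves", "payload": {
  "increments": [
    {"claw": 184,"tx": 0.01,"ty": 0.01,"tz": 0.05,"wx": 0,"wy": 0,"wz": 0},
    {"claw": 184,"tx": 0.01,"ty": 0.01,"tz": 0.2,"wx": 0,"wy": 0,"wz": 0},
    {"claw": 184,"tx": 0.01,"ty": 0.01,"tz": 0.25,"wx": 0,"wy": 0,"wz": 0},
    {"claw": 184,"tx": 0.01,"ty": 0.01,"tz": 0.25,"wx": 0,"wy": 0,"wz": 0},
    {"claw": 184,"tx": 0.01,"ty": 0.01,"tz": 0.25,"wx": 0,"wy": 0,"wz": 0},
    {"claw": 184,"tx": 0.01,"ty": 0.01,"tz": 0.25,"wx": 0,"wy": 0,"wz": 0},
    {"claw": 184,"tx": 0.01,"ty": 0.01,"tz": 0.25,"wx": 0,"wy": 0,"wz": 0},
    {"claw": 184,"tx": 0,"ty": 0,"tz": 0.25,"wx": 0,"wy": 0,"wz": 0}
  ]
}}

```text
time_s: 5.2
eef_pos: [0.6139, 0.1592, 0.1171]
tcp_rot: [-0.0, 0.776, 0.631, -0.0]
wrist_force: [0.0, -0.1, -0.4]
finger_gap: 0.0264
grip_force: 0.0
```

{"api": "apply_moves", "payload": {
  "increments": [
    {"claw": 255,"tx": 0,"ty": 0,"tz": 0,"wx": 0,"wy": 0,"wz": 0},
    {"claw": 255,"tx": 0,"ty": 0,"tz": 0,"wx": 0,"wy": 0,"wz": 0},
    {"claw": 255,"tx": 0,"ty": 0,"tz": 0,"wx": 0,"wy": 0,"wz": 0},
    {"claw": 255,"tx": 0,"ty": 0,"tz": 0,"wx": 0,"wy": 0,"wz": 0},
    {"claw": 255,"tx": 0,"ty": 0,"tz": 0,"wx": 0,"wy": 0,"wz": 0},
    {"claw": 255,"tx": 0,"ty": 0,"tz": 0,"wx": 0,"wy": 0,"wz": 0},
    {"claw": 255,"tx": 0,"ty": 0,"tz": 0,"wx": 0,"wy": 0,"wz": 0},
    {"claw": 255,"tx": 0,"ty": 0,"tz": 0,"wx": 0,"wy": 0,"wz": 0}
  ],
  "squeeze": 25
}}

```text
time_s: 6.2
eef_pos: [0.6127, 0.1593, 0.1173]
tcp_rot: [-0.001, 0.776, 0.631, -0.001]
wrist_force: [-4.7, 0.5, -2.9]
finger_gap: 0.0135
grip_force: 25.0
```

{"api": "apply_moves", "payload": {
  "increments": [
    {"claw": 255,"tx": 0,"ty": 0,"tz": 0,"wx": 0,"wy": 0,"wz": -0.9},
    {"claw": 255,"tx": 0,"ty": 0,"tz": 0,"wx": 0,"wy": 0,"wz": -0.9},
    {"claw": 255,"tx": 0,"ty": 0,"tz": 0,"wx": 0,"wy": 0,"wz": -0.9},
    {"claw": 255,"tx": 0,"ty": 0,"tz": 0,"wx": 0,"wy": 0,"wz": -0.9},
    {"claw": 255,"tx": 0,"ty": 0,"tz": 0,"wx": 0,"wy": 0,"wz": -0.9},
    {"claw": 255,"tx": 0,"ty": 0,"tz": 0,"wx": 0,"wy": 0,"wz": -0.9},
    {"claw": 255,"tx": 0,"ty": 0,"tz": 0,"wx": 0,"wy": 0,"wz": -0.9},
    {"claw": 255,"tx": 0,"ty": 0,"tz": 0,"wx": 0,"wy": 0,"wz": -0.9}
  ],
  "squeeze": 40
}}

```text
time_s: 7.2
eef_pos: [0.612, 0.1593, 0.1173]
tcp_rot: [-0.002, 0.594, 0.805, -0.002]
wrist_force: [-9.8, -0.2, -0.8]
finger_gap: 0.0138
grip_force: 40.0
```

{"api": "apply_moves", "payload": {
  "increments": [
    {"claw": 255,"tx": 0,"ty": 0,"tz": 0,"wx": 0,"wy": 0,"wz": -0.9},
    {"claw": 255,"tx": 0,"ty": 0,"tz": 0,"wx": 0,"wy": 0,"wz": -0.9},
    {"claw": 255,"tx": 0,"ty": 0,"tz": 0,"wx": 0,"wy": 0,"wz": -0.9},
    {"claw": 255,"tx": 0,"ty": 0,"tz": 0,"wx": 0,"wy": 0,"wz": -0.9},
    {"claw": 255,"tx": 0,"ty": 0,"tz": 0,"wx": 0,"wy": 0,"wz": -0.9},
    {"claw": 255,"tx": 0,"ty": 0,"tz": 0,"wx": 0,"wy": 0,"wz": -0.9},
    {"claw": 255,"tx": 0,"ty": 0,"tz": 0,"wx": 0,"wy": 0,"wz": -0.9},
    {"claw": 255,"tx": 0,"ty": 0,"tz": 0,"wx": 0,"wy": 0,"wz": -0.9}
  ]
}}

```text
time_s: 8.2
eef_pos: [0.6113, 0.1589, 0.1173]
tcp_rot: [-0.003, 0.375, 0.927, -0.002]
wrist_force: [-12.0, -2.7, 1.5]
finger_gap: 0.0135
grip_force: 40.0
```

{"api": "apply_moves", "payload": {
  "increments": [
    {"claw": 255,"tx": 0,"ty": 0,"tz": 0,"wx": 0,"wy": 0,"wz": -0.9},
    {"claw": 255,"tx": 0,"ty": 0,"tz": 0,"wx": 0,"wy": 0,"wz": -0.9},
    {"claw": 255,"tx": 0,"ty": 0,"tz": 0,"wx": 0,"wy": 0,"wz": -0.9},
    {"claw": 255,"tx": 0,"ty": 0,"tz": 0,"wx": 0,"wy": 0,"wz": 0},
    {"claw": 184,"tx": 0,"ty": 0,"tz": 0,"wx": 0,"wy": 0,"wz": 0},
    {"claw": 184,"tx": 0,"ty": 0,"tz": 0,"wx": 0,"wy": 0,"wz": 0},
    {"claw": 184,"tx": 0,"ty": 0,"tz": 0,"wx": 0,"wy": 0,"wz": 0},
    {"claw": 184,"tx": 0,"ty": 0,"tz": 0,"wx": 0,"wy": 0,"wz": 0}
  ]
}}

```text
time_s: 9.2
eef_pos: [0.6144, 0.1592, 0.1184]
tcp_rot: [0.001, 0.287, 0.958, 0.0]
wrist_force: [-0.7, -0.2, -0.5]
finger_gap: 0.0261
grip_force: 0.0
```

```bash
python3 - <<'E'
from h import *
from station import status
s=status.observe();print(s["eef_pos"],s["moment"],s["wrist_force"]);A=rot(s["tcp_rot"]).as_matrix();print("hook yaw",np.arctan2(A[1,1],A[0,1])+.197, s["finger_gap"])
up=s["eef_pos"]+[0,0,.08];plan(s,up,-.197+1.2,4)
s["eef_pos"]=up;c=-.197+1.2;print("then");s["tcp_rot"]=[0,*R.from_matrix([[-np.sin(c),np.cos(c),0],[np.cos(c),np.sin(c),0],[0,0,-1]]).as_quat()[:2],0]
plan(s,W([.002,.141,.197]),1.374,8)
E
```

```text
[0.61439864 0.15919724 0.11836106] [-0.00775424 -0.04784108 -0.00565228] [-0.71536315 -0.22324453 -0.45509181]
hook yaw 1.1860495808313138 0.02606383144164125
0 -0.0 0.0 -0.4 0.0 0.0 -0.05
1 -0.0 0.0 -0.4 0.0 0.0 -0.05
2 -0.0 0.0 -0.4 0.0 0.0 -0.05
3 -0.0 0.0 -0.4 0.0 0.0 -0.05
then
0 0.13 -0.25 0.0 0.0 0.0 -0.66
1 0.14 -0.25 0.0 0.0 0.0 -0.66
2 0.15 -0.24 0.0 0.0 0.0 -0.66
3 0.17 -0.23 0.0 0.0 0.0 -0.66
4 0.18 -0.23 0.0 0.0 0.0 -0.66
5 0.19 -0.22 0.0 0.0 0.0 -0.66
6 0.2 -0.21 0.0 0.0 0.0 -0.66
7 0.21 -0.2 0.0 0.0 0.0 -0.66
```

{"api": "apply_moves", "payload": {
  "increments": [
    {"claw": 184,"tx": 0,"ty": 0,"tz": -0.1,"wx": 0,"wy": 0,"wz": -0.05},
    {"claw": 184,"tx": 0,"ty": 0,"tz": -0.2,"wx": 0,"wy": 0,"wz": -0.05},
    {"claw": 184,"tx": 0,"ty": 0,"tz": -0.3,"wx": 0,"wy": 0,"wz": -0.05},
    {"claw": 184,"tx": 0,"ty": 0,"tz": -0.3,"wx": 0,"wy": 0,"wz": -0.05},
    {"claw": 184,"tx": 0,"ty": 0,"tz": -0.3,"wx": 0,"wy": 0,"wz": 0},
    {"claw": 184,"tx": 0,"ty": 0,"tz": -0.2,"wx": 0,"wy": 0,"wz": 0},
    {"claw": 184,"tx": 0,"ty": 0,"tz": -0.2,"wx": 0,"wy": 0,"wz": 0},
    {"claw": 120,"tx": 0,"ty": 0,"tz": 0,"wx": 0,"wy": 0,"wz": 0}
  ]
}}

```text
time_s: 10.2
eef_pos: [0.6144, 0.1592, 0.1989]
tcp_rot: [0.001, 0.28, 0.96, 0.0]
wrist_force: [0.3, -0.3, 0.4]
finger_gap: 0.0331
grip_force: 0.0
```

{"api": "apply_moves", "payload": {
  "increments": [
    {"claw": 120,"tx": 0.13,"ty": -0.25,"tz": 0,"wx": 0,"wy": 0,"wz": -0.66},
    {"claw": 120,"tx": 0.14,"ty": -0.25,"tz": 0,"wx": 0,"wy": 0,"wz": -0.66},
    {"claw": 120,"tx": 0.15,"ty": -0.24,"tz": 0,"wx": 0,"wy": 0,"wz": -0.66},
    {"claw": 120,"tx": 0.17,"ty": -0.23,"tz": 0,"wx": 0,"wy": 0,"wz": -0.66},
    {"claw": 120,"tx": 0.18,"ty": -0.23,"tz": 0,"wx": 0,"wy": 0,"wz": -0.66},
    {"claw": 120,"tx": 0.19,"ty": -0.22,"tz": 0,"wx": 0,"wy": 0,"wz": -0.66},
    {"claw": 120,"tx": 0.2,"ty": -0.21,"tz": 0,"wx": 0,"wy": 0,"wz": -0.66},
    {"claw": 120,"tx": 0.21,"ty": -0.2,"tz": 0,"wx": 0,"wy": 0,"wz": -0.66}
  ]
}}

```text
time_s: 11.2
eef_pos: [0.5134, 0.1016, 0.1972]
tcp_rot: [-0.001, 0.099, 0.995, -0.0]
wrist_force: [-0.0, -0.3, -0.4]
finger_gap: 0.0502
grip_force: 0.0
```

```bash
python3 look.py pics/w3.png
```

```text
{'time_s': 11.2, 'eef_pos': [0.5134, 0.1016, 0.1972], 'tcp_rot': [-0.0007, 0.0986, 0.9951, -0.0001], 'finger_gap': 0.0502, 'wrist_force': [-0.0115, -0.2965, -0.4395], 'joint_pos': [-0.0215, -0.0453, 1.8863, -0.0, 1.302, -1.3948]}
```

View pics/w3.png

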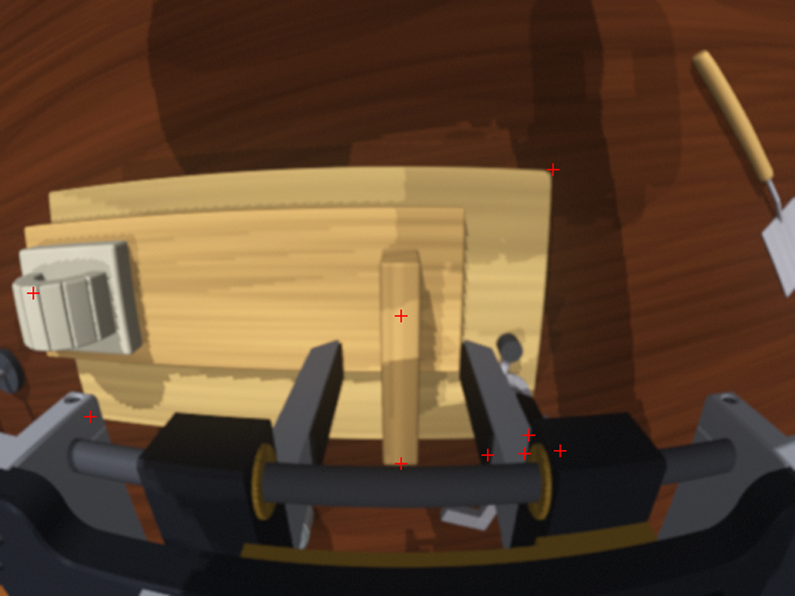

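The view shows the batten centred on the marker (column 400), its -x end near (400,258), and the hook swung clear to the lower right, with the peg at (510,348).

```bash
python3 - <<'E'
from h import *
s=np.load("look.npy",allow_pickle=True).item();d=s["d"];s=s["s"]
for n,u,v,z in[("batt end",400,262,.139),("batt near",400,462,.139),("tail-x",463,208,.094),("tail mid",462,372,.094),("end -x corner",25,228,.094),("riser tail-x",551,171,.08),("riser out -x",50,192,.08)]:
    print(n,np.round(loc(wray(s,d,u/1.42,v/1.42,z)),4))
plan(s,W([.001,.140,.098]),1.374,8)
E
```

```text
batt end [-0.0296  0.139   0.139 ]
batt near [0.0981 0.139  0.139 ]
tail-x [-0.0542  0.1777  0.094 ]
tail mid [0.0562 0.1812 0.094 ]
end -x corner [-0.0534 -0.1592  0.094 ]
riser tail-x [-0.0793  0.2381  0.08  ]
riser out -x [-0.0788 -0.1382  0.08  ]
0 -0.0 -0.0 0.25 -0.0 -0.0 -0.0
1 -0.0 -0.0 0.25 -0.0 -0.0 -0.0
2 -0.0 -0.0 0.25 -0.0 -0.0 -0.0
3 -0.0 -0.0 0.25 -0.0 -0.0 -0.0
4 -0.0 -0.0 0.25 -0.0 -0.0 -0.0
5 -0.0 -0.0 0.25 -0.0 -0.0 -0.0
6 -0.0 -0.0 0.25 -0.0 -0.0 -0.0
7 -0.0 -0.0 0.25 -0.0 -0.0 -0.0
```

{"api": "apply_moves", "payload": {
  "increments": [
    {"claw": 120,"tx": 0,"ty": 0,"tz": 0.25,"wx": 0,"wy": 0,"wz": 0},
    {"claw": 120,"tx": 0,"ty": 0,"tz": 0.25,"wx": 0,"wy": 0,"wz": 0},
    {"claw": 120,"tx": 0,"ty": -0.01,"tz": 0.25,"wx": 0,"wy": 0,"wz": 0},
    {"claw": 120,"tx": 0,"ty": -0.01,"tz": 0.25,"wx": 0,"wy": 0,"wz": 0},
    {"claw": 120,"tx": 0,"ty": 0,"tz": 0.25,"wx": 0,"wy": 0,"wz": 0},
    {"claw": 120,"tx": 0,"ty": 0,"tz": 0.25,"wx": 0,"wy": 0,"wz": 0},
    {"claw": 120,"tx": 0,"ty": 0,"tz": 0.25,"wx": 0,"wy": 0,"wz": 0},
    {"claw": 120,"tx": 0,"ty": 0,"tz": 0.22,"wx": 0,"wy": 0,"wz": 0}
  ]
}}

```text
time_s: 12.25
eef_pos: [0.514, 0.1008, 0.0986]
tcp_rot: [-0.0, 0.099, 0.995, -0.0]
wrist_force: [-0.1, -0.3, 0.0]
finger_gap: 0.0496
grip_force: 0.0
```

{"api": "apply_moves", "payload": {
  "increments": [
    {"claw": 255,"tx": 0,"ty": 0,"tz": 0,"wx": 0,"wy": 0,"wz": 0},
    {"claw": 255,"tx": 0,"ty": 0,"tz": 0,"wx": 0,"wy": 0,"wz": 0},
    {"claw": 255,"tx": 0,"ty": 0,"tz": 0,"wx": 0,"wy": 0,"wz": 0},
    {"claw": 255,"tx": 0,"ty": 0,"tz": 0,"wx": 0,"wy": 0,"wz": 0},
    {"claw": 255,"tx": 0,"ty": 0,"tz": 0,"wx": 0,"wy": 0,"wz": 0},
    {"claw": 255,"tx": 0,"ty": 0,"tz": 0,"wx": 0,"wy": 0,"wz": 0},
    {"claw": 255,"tx": 0,"ty": 0,"tz": 0,"wx": 0,"wy": 0,"wz": 0},
    {"claw": 255,"tx": 0,"ty": 0,"tz": 0,"wx": 0,"wy": 0,"wz": 0}
  ],
  "squeeze": 50
}}

```text
time_s: 13.25
eef_pos: [0.5146, 0.1009, 0.1001]
tcp_rot: [0.001, 0.099, 0.995, 0.0]
wrist_force: [-0.5, -0.1, 5.8]
finger_gap: 0.0219
grip_force: 50.0
```

```bash
python3 - <<'E'
from h import *
from station import status
s=status.observe();print(s["eef_pos"],loc(s["eef_pos"]),s["moment"],s["wrist_force"],s["finger_gap"],s["tcp_rot"])
plan(s,s["eef_pos"]+W([0,-.15,0])-W([0,0,0]),1.374,16)
E
```

```text
[0.51455514 0.10087353 0.10005607] [0.00121282 0.1398152  0.10005607] [ 0.13743165  0.00658061 -0.02558185] [-0.54278122 -0.06682864  5.75461983] 0.021905255451146764 [5.21945547e-04 9.93986868e-02 9.95047543e-01 1.24776473e-04]
0 -0.0 -0.19 -0.0 0.0 0.0 -0.0
1 -0.0 -0.19 -0.0 0.0 0.0 -0.0
2 -0.0 -0.19 -0.0 0.0 0.0 -0.0
3 -0.0 -0.19 -0.0 0.0 0.0 -0.0
4 -0.0 -0.19 -0.0 0.0 0.0 -0.0
5 -0.0 -0.19 -0.0 0.0 0.0 -0.0
6 -0.0 -0.19 -0.0 0.0 0.0 -0.0
7 -0.0 -0.19 -0.0 0.0 0.0 -0.0
8 -0.0 -0.19 -0.0 0.0 0.0 -0.0
9 -0.0 -0.19 -0.0 0.0 0.0 -0.0
10 -0.0 -0.19 -0.0 0.0 0.0 -0.0
11 -0.0 -0.19 -0.0 0.0 0.0 -0.0
12 -0.0 -0.19 -0.0 0.0 0.0 -0.0
13 -0.0 -0.19 -0.0 0.0 0.0 -0.0
14 -0.0 -0.19 -0.0 0.0 0.0 -0.0
15 0.0 -0.19 -0.0 0.0 0.0 -0.0
```

{"api": "apply_moves", "payload": {
  "increments": [
    {"claw": 255,"tx": 0,"ty": -0.06,"tz": 0,"wx": 0,"wy": 0,"wz": 0},
    {"claw": 255,"tx": 0,"ty": -0.14,"tz": 0,"wx": 0,"wy": 0,"wz": 0},
    {"claw": 255,"tx": 0,"ty": -0.2,"tz": 0,"wx": 0,"wy": 0,"wz": 0},
    {"claw": 255,"tx": 0,"ty": -0.2,"tz": 0,"wx": 0,"wy": 0,"wz": 0},
    {"claw": 255,"tx": 0,"ty": -0.2,"tz": 0,"wx": 0,"wy": 0,"wz": 0},
    {"claw": 255,"tx": 0,"ty": -0.2,"tz": 0,"wx": 0,"wy": 0,"wz": 0},
    {"claw": 255,"tx": 0,"ty": -0.2,"tz": 0,"wx": 0,"wy": 0,"wz": 0},
    {"claw": 255,"tx": 0,"ty": -0.2,"tz": 0,"wx": 0,"wy": 0,"wz": 0}
  ],
  "squeeze": 58
}}

```text
time_s: 14.25
eef_pos: [0.5008, 0.0329, 0.1001]
tcp_rot: [0.001, 0.099, 0.995, 0.001]
wrist_force: [2.3, 7.0, 5.6]
finger_gap: 0.022
grip_force: 58.0
```

```bash
python3 - <<'E'
from h import *
from station import status
s=status.observe();print(s["eef_pos"],loc(s["eef_pos"]),s["moment"],s["wrist_force"],s["finger_gap"],s["grip_force"],s["tcp_rot"])
E
```

```text
[0.50081516 0.0329323  0.10005428] [0.00103661 0.07049877 0.10005428] [ 0.62272677 -0.09474455  0.05165775] [2.32029306 6.9582246  5.55755446] 0.022037784589823164 58.009920716285706 [7.59050367e-04 9.92409496e-02 9.95062633e-01 1.00726908e-03]
```

{"api": "apply_moves", "payload": {
  "increments": [
    {"claw": 255,"tx": 0,"ty": -0.2,"tz": 0,"wx": 0,"wy": 0,"wz": 0},
    {"claw": 255,"tx": 0,"ty": -0.2,"tz": 0,"wx": 0,"wy": 0,"wz": 0},
    {"claw": 255,"tx": 0,"ty": -0.2,"tz": 0,"wx": 0,"wy": 0,"wz": 0},
    {"claw": 255,"tx": 0,"ty": -0.2,"tz": 0,"wx": 0,"wy": 0,"wz": 0},
    {"claw": 255,"tx": 0,"ty": -0.2,"tz": 0,"wx": 0,"wy": 0,"wz": 0},
    {"claw": 255,"tx": 0,"ty": -0.2,"tz": 0,"wx": 0,"wy": 0,"wz": 0},
    {"claw": 255,"tx": 0,"ty": -0.2,"tz": 0,"wx": 0,"wy": 0,"wz": 0},
    {"claw": 255,"tx": 0,"ty": -0.1,"tz": 0,"wx": 0,"wy": 0,"wz": 0}
  ]
}}

```text
time_s: 15.25
eef_pos: [0.4862, -0.0404, 0.1003]
tcp_rot: [0.001, 0.1, 0.995, 0.001]
wrist_force: [2.0, 9.4, 7.6]
finger_gap: 0.0218
grip_force: 58.0
```

```bash
python3 - <<'E'
from h import *
from station import status,cams
s=status.observe();print(s["time_s"],loc(s["eef_pos"]),s["moment"],s["wrist_force"],s["finger_gap"],s["tcp_rot"])
t=cams.read_camera("top")["color"];c=cams.read_camera("scene")["color"]
a=cv2.resize(t[185:250,320:420],None,fx=7,fy=4.4*7/4.4,interpolation=cv2.INTER_CUBIC);cv2.imwrite("pics/t4.png",a)
a=cv2.resize(c[190:320,150:280],None,fx=4.5,fy=4.5,interpolation=cv2.INTER_CUBIC);cv2.imwrite("pics/s4.png",a)
E
```

```text
15.25 [ 0.00109324 -0.0042526   0.1002944 ] [ 1.19887043 -0.20195121  0.0879333 ] [2.0240326  9.39751516 7.57172205] 0.02182202668597655 [9.40848375e-04 9.96823895e-02 9.95017741e-01 1.49399727e-03]
```

View pics/t4.png

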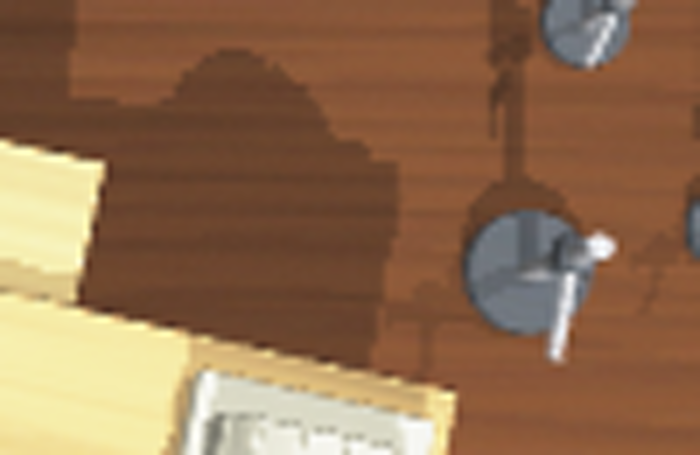

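View pics/s4.png

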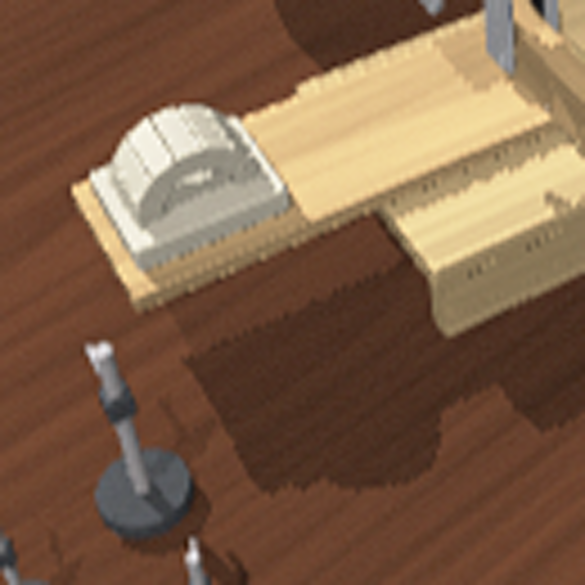

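The top crop shows the board's outer +x corner at (455,393) and the pointer tip at (556,360). The scene crop shows the same gauge, and the board is flat on the riser. Next I rectify both views at z = 94 mm to measure the remaining gap.

```bash
cat > gap.py <<'E'
import sys
from h import *
from station import status,cams
s=status.observe();print(s["time_s"],"tcp",np.round(loc(s["eef_pos"]),4))
ys=np.arange(-.39,-.26,.0005)
def prof(g,pr,xs):
    uv=np.array([[pr(W([x,y,.094])) for y in ys] for x in xs],np.float32)
    return cv2.remap(g,uv[...,0],uv[...,1],cv2.INTER_LINEAR)
for c in("top","scene","wrist"):
    d=cams.read_camera(c);g=d["color"].min(2).astype(np.float32)
    pr=(lambda p:wproj(s,d,p)) if c=="wrist" else (lambda p:proj(c,p))
    if c=="wrist": print(c,pr(W([.077,-.341,.094])))
    P=prof(g,pr,np.arange(.085,.105,.002)) ; 
    o=[]
    for r in P:
        w=np.clip(r-np.median(r)-25,0,None)
        k=np.argmax(w);m=abs(ys-ys[k])<.008;o.append(np.sum(ys*w*m)/max(np.sum(w*m),1e-9))
    print(c,"pointer y by x",np.round(np.array(o)*1e3,1))
    B=prof(g,pr,np.arange(-.03,.045,.01));e=[]
    for r in B:
        q=cv2.GaussianBlur(r[None],(0,0),3)[0];e.append(ys[np.argmax(np.diff(q))])
    print(c,"board edge y",np.round(np.array(e)*1e3,1))
    cv2.imwrite(f"pics/r_{c}.png",cv2.resize(prof(g,pr,np.arange(-.06,.13,.0005)),None,fx=2,fy=2))
    cv2.imwrite(f"pics/raw_{c}_{sys.argv[1]}.png",d["color"])
E
python3 gap.py a; python3 - <<'E'
import cv2,numpy as np
a=[cv2.imread(f"pics/r_{c}.png") for c in("top","scene","wrist")]
a=np.hstack([cv2.resize(i,(260,500)) for i in a]);cv2.imwrite("pics/rect.png",a)
E
```

```text
15.35 tcp [ 0.0011 -0.0047  0.1002]
top pointer y by x [-338.3 -338.2 -337.8 -337.8 -337.7 -337.6 -337.9 -338.  -338.7 -338.6]
top board edge y [-302.  -302.5 -295.  -302.  -302.5 -295.5 -302.  -302.5]
scene pointer y by x [-337.7 -338.3 -339.6 -340.  -340.3 -340.  -339.5 -339.4 -339.5 -339.8]
scene board edge y [-292.5 -306.5 -292.  -307.5 -307.  -306.5 -307.5 -307. ]
wrist (np.float64(-31.33382455254963), np.float64(300.11425761082495))
wrist pointer y by x [-277.  -270.2 -284.5 -279.  -284.5 -284.5 -284.9 -287.7 -291.6 -293. ]
wrist board edge y [-390.  -390.  -390.  -390.  -390.  -390.  -390.  -262.5][ WARN:0@2.589] global loadsave.cpp:1063 imwrite_ Unsupported depth image for selected encoder is fallbacked to CV_8U.
```

View pics/rect.png

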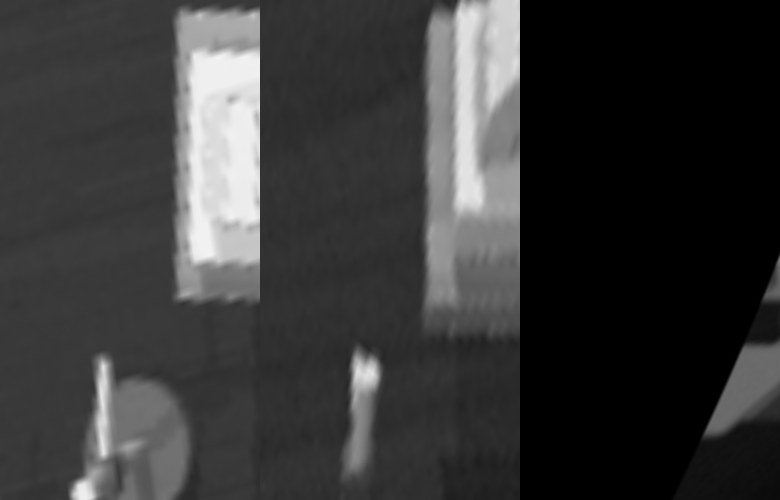

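The rectified views show the top-view pointer at column 103 and the board edge at about column 177, at 0.5 mm per pixel, so roughly 36–37 mm remains. I'll slide 30 mm and measure again with the two close together.

{"api": "apply_moves", "payload": {
  "increments": [
    {"claw": 255,"tx": 0,"ty": -0.08,"tz": 0,"wx": 0,"wy": 0,"wz": 0},
    {"claw": 255,"tx": 0,"ty": -0.12,"tz": 0,"wx": 0,"wy": 0,"wz": 0},
    {"claw": 255,"tx": 0,"ty": -0.12,"tz": 0,"wx": 0,"wy": 0,"wz": 0},
    {"claw": 255,"tx": 0,"ty": -0.12,"tz": 0,"wx": 0,"wy": 0,"wz": 0},
    {"claw": 255,"tx": 0,"ty": -0.1,"tz": 0,"wx": 0,"wy": 0,"wz": 0},
    {"claw": 255,"tx": 0,"ty": -0.06,"tz": 0,"wx": 0,"wy": 0,"wz": 0},
    {"claw": 255,"tx": 0,"ty": 0,"tz": 0,"wx": 0,"wy": 0,"wz": 0},
    {"claw": 255,"tx": 0,"ty": 0,"tz": 0,"wx": 0,"wy": 0,"wz": 0}
  ]
}}

```text
time_s: 16.5
eef_pos: [0.4804, -0.0696, 0.1003]
tcp_rot: [0.001, 0.1, 0.995, 0.001]
wrist_force: [2.0, 6.9, 8.1]
finger_gap: 0.0217
grip_force: 58.0
```

```bash
cat > gap2.py <<'E'
from h import *
from station import status,cams
from scipy.optimize import curve_fit
s=status.observe();print(s["time_s"],"tcp",np.round(loc(s["eef_pos"]),4),np.round(s["tcp_rot"],4),np.round(s["wrist_force"],1),np.round(s["moment"],2))
ys=np.arange(-.36,-.315,.0005)
def prof(g,c,xs,z,yy=ys):
    uv=np.array([[proj(c,W([x,y,z])) for y in yy] for x in xs],np.float32)
    return cv2.remap(g,uv[...,0],uv[...,1],cv2.INTER_LINEAR)
from scipy.special import erf
for c in("top","scene"):
    d=cams.read_camera(c);g=d["color"].min(2).astype(np.float32);cv2.imwrite(f"pics/f_{c}.png",d["color"])
    e=[];z=.094
    for r in prof(g,c,np.arange(-.045,.050,.002),z):
        hi,lo=np.percentile(r,85),np.percentile(r,15);k=np.argmax(r>np.median(r[:20])+.5*(90-0)*.5);e.append(ys[k])
    print(c,"edge(thr)",np.round(np.percentile(e,[10,25,50,75,90])*np.array(1e3),1),np.round(np.mean(e)*1e3,1))
    m=prof(g,c,np.arange(-.045,.050,.001),z).mean(0);print(" mean edge profile",[(round(y*1e3),int(v)) for y,v in zip(ys[::4],m[::4])])
    y2=np.arange(-.36,-.315,.002);Q=prof(g,c,np.arange(.07,.096,.003),z,y2)
    print(np.round(y2*1e3).astype(int));print(Q.astype(int))
E
python3 gap2.py
```

```text
16.5 tcp [ 0.0011 -0.034   0.1003] [0.001  0.0997 0.995  0.0015] [2.  6.9 8.1] [ 1.23 -0.19 -0.08]
top edge(thr) [-332.5 -332.  -331.5 -331.5 -331.3] -331.8
 mean edge profile [(-360, 57), (-358, 57), (-356, 57), (-354, 57), (-352, 57), (-350, 57), (-348, 57), (-346, 57), (-344, 57), (-342, 57), (-340, 57), (-338, 57), (-336, 56), (-334, 58), (-332, 80), (-330, 129), (-328, 152), (-326, 169), (-324, 205), (-322, 222), (-320, 222), (-318, 217), (-316, 214)]
[-360 -358 -356 -354 -352 -350 -348 -346 -344 -342 -340 -338 -336 -334
 -332 -330 -328 -326 -324 -322 -320 -318 -316]
[[ 57  57  57  56  57  57  57  57  57  57  56  57  58  57  57  57  57  57
   56  56  57  57  56]
 [ 57  57  57  57  57  57  57  57  57  57  56  60  61  57  56  56  56  56
   55  55  56  56  57]
 [ 57  57  58  57  57  57  56  56  69  96 122 120  94  69  58  57  58  57
   56  56  56  57  57]
 [ 56  57  57  56  55  55  55  55  66 101 173 210 145  91  60  57  56  56
   56  55  54  55  54]
 [ 56  57  57  57  58  58  57  56  58 118 175 210 147  96  57  54  53  54
   57  61  61  59  55]
 [ 57  57  57  57  57  56  56  55  5
[... 1010 characters left out ...]
 44  42  41  38  35]
 [ 43  44  43  45  44  43  43  43  96 161 146 114 113 125  95  49  39  40
   43  42  41  39  37]
 [ 44  46  46  45  45  42  41  45 128 189 199 185 194 190 157  86  48  41
   45  45  43  40  39]
 [ 46  45  43  46  47  45  43  49 112 217 215 214 220 226 176 102  51  46
   48  49  49  44  41]
 [ 47  47  46  49  47  46  43  40 132 187 191 201 197 186 153  75  51  47
   51  49  50  48  45]
 [ 48  47  46  48  49  46  42  57 123 165 161 160 148 131  98  60  46  47
   49  49  50  45  43]
 [ 49  47  45  47  47  46  47  52 114 161 135 128 119  97  67  50  45  47
   49  49  48  46  42]
 [ 50  49  49  48  47  46  45  56 130 140 134 128 115  91  63  45  45  45
   47  48  49  43  40]]
```

{"api": "apply_moves", "payload": {
  "increments": [
    {"claw": 255,"tx": 0,"ty": -0.03,"tz": 0,"wx": 0,"wy": 0,"wz": 0},
    {"claw": 255,"tx": 0,"ty": -0.04,"tz": 0,"wx": 0,"wy": 0,"wz": 0},
    {"claw": 255,"tx": 0,"ty": -0.04,"tz": 0,"wx": 0,"wy": 0,"wz": 0},
    {"claw": 255,"tx": 0,"ty": -0.03,"tz": 0,"wx": 0,"wy": 0,"wz": 0},
    {"claw": 255,"tx": 0,"ty": -0.01,"tz": 0,"wx": 0,"wy": 0,"wz": 0},
    {"claw": 255,"tx": 0,"ty": 0,"tz": 0,"wx": 0,"wy": 0,"wz": 0},
    {"claw": 255,"tx": 0,"ty": 0,"tz": 0,"wx": 0,"wy": 0,"wz": 0},
    {"claw": 255,"tx": 0,"ty": 0,"tz": 0,"wx": 0,"wy": 0,"wz": 0}
  ]
}}

```text
time_s: 17.6
eef_pos: [0.479, -0.0764, 0.1004]
tcp_rot: [0.001, 0.1, 0.995, 0.002]
wrist_force: [2.4, 8.7, 7.7]
finger_gap: 0.0213
grip_force: 58.0
```

```bash
python3 gap2.py | grep -E "tcp|edge"; python3 - <<'E'
import cv2,numpy as np
a=cv2.imread("pics/f_top.png")[170:270,190:430];b=cv2.imread("pics/f_scene.png")[150:330,150:400]
a=cv2.resize(a,(780,325),interpolation=cv2.INTER_CUBIC);cv2.imwrite("pics/fin_t.png",a)
cv2.imwrite("pics/fin_s.png",cv2.resize(b,None,fx=3.1,fy=3.1,interpolation=cv2.INTER_CUBIC))
E
```

```text
17.6 tcp [ 0.0011 -0.041   0.1004] [0.001  0.0997 0.995  0.002 ] [2.4 8.7 7.7] [ 1.6  -0.31  0.01]
top edge(thr) [-339.5 -339.  -338.8 -338.5 -338. ] -338.7
 mean edge profile [(-360, 57), (-358, 57), (-356, 57), (-354, 57), (-352, 57), (-350, 56), (-348, 56), (-346, 57), (-344, 57), (-342, 57), (-340, 63), (-338, 106), (-336, 147), (-334, 159), (-332, 188), (-330, 218), (-328, 225), (-326, 221), (-324, 216), (-322, 211), (-320, 208), (-318, 207), (-316, 206)]
scene edge(thr) [-344.  -344.  -343.5 -343.5 -343. ] -343.6
 mean edge profile [(-360, 47), (-358, 47), (-356, 47), (-354, 48), (-352, 47), (-350, 47), (-348, 46), (-346, 47), (-344, 66), (-342, 118), (-340, 145), (-338, 146), (-336, 144), (-334, 142), (-332, 138), (-330, 154), (-328, 184), (-326, 191), (-324, 190), (-322, 186), (-320, 171), (-318, 155), (-316, 151)]
```

View pics/fin_s.png

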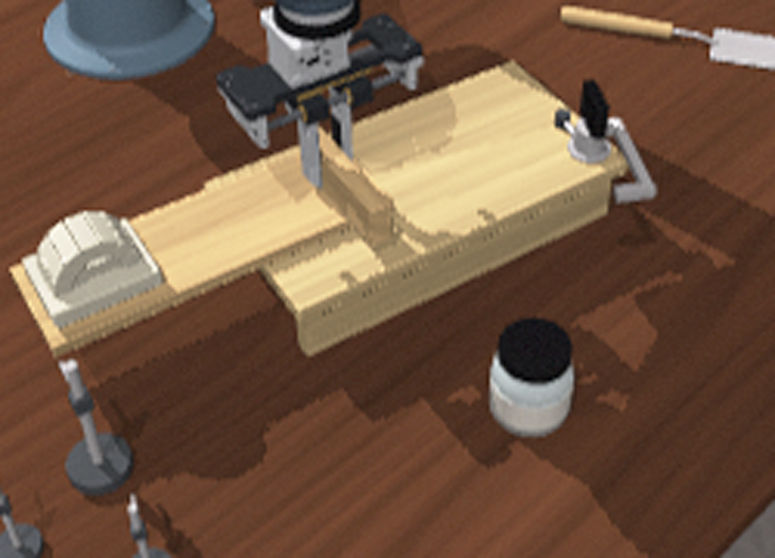

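View pics/fin_t.png

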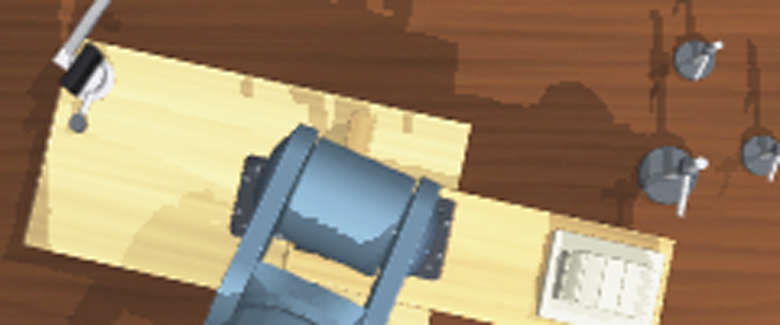

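The scene view shows the hook swung open at (630,170), the board flat with its outer corner at (60,350) in line with the pointer tip at (68,365), and the jar and spatula untouched. In the top view the board corner at (673,240) lines up with the pointer at (682,210). The measured edge and pointer both sit at y ≈ -338 mm.

```bash
python3 -c "
from station import robot
print(robot.sign_off())"
```

```text
the job is handed in; nothing more can be done
None
```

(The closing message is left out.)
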